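Clamp a bearing cap in the bench trigger clamp

ROBOT

A 6-joint arm with a two-finger parallel gripper is mounted at the origin on the work surface. World frame = base frame: x ahead of the robot, y to its left, z up, the work surface at z = 0. Lengths are in m, angles in rad, forces in N, time in s.
With the tool pointing down it reaches from about 0.375 to 0.9 m from the base axis. Payload 3.1 kg.
Tool frame: the origin (TCP) lies on the centre line of the jaws, within the pads' length; the fingertips stand 8 mm ahead of it and the grasp point (between the pads) lies 11 mm behind it; z points along the fingers, y is the line along which they close (so a half turn about z gives the same grasp; the last joint's range is limited). The gripper opens to 87 mm and grips with 3 to 60 N. Pads are 19 mm wide; open, the fingers measure 117 mm over their backs; the gripper's body (75 mm by 190 mm) begins 51 mm behind the grasp point.
Start: joints at [1.058, 0.527, 1.433, -0, 1.181, -0.178], TCP at [0.205, 0.59, 0.231] pointing down, gripper open.
Joint ranges: [-3.08, 3.08], [-0.75, 2.2], [0.22, 2.44], [-1.43, 4.57], [0, 2.65], [-2.85, 2.85]. Speed limits (rad/s): [2.79, 2.79, 3.14, 3.14, 3.14, 3.14].

INTERFACE

Orientations are given as a unit quaternion [w, x, y, z].
In Python, from rig import bot gives the robot as it stands. Calls block until the motion is done:
- bot.movep(position, orientation): joint-space move of the TCP to a pose.
- bot.line_to(position, velocity=0.15, frame=None, max_force=None): straight line of the TCP; frame=None keeps the orientation; velocity is the mean speed in m/s. With max_force (N) it stops when the force on the tool has changed by that much, and returns True; else False.
- bot.movej(angles): joint-space move.
- bot.gripper_to(opening, strength=None): finger opening in m; strength is the grip in N (None keeps the last); returns when the fingers have stopped.
- bot.dwell(seconds).
- bot.ik(position, orientation): joint angles nearest the present ones, or None.
- bot.get_obs(): the state.
- bot.snapshot(name): name is "scene" or "side" or "wrist"; returns a dict with "image" (480x640x3 uint8, blue, green, red), "intrinsics" (3x3 intrinsics, pixels), "k1" (the pictures are not rectified: a ray, as slopes to the right and down, at radius r is drawn at 1 + k1 r^2 times it, then the intrinsics apply), "position" and "attitude" of the camera in the world; the wrist camera has in their place "mount" (4x4, takes a point from camera to tool coordinates, whose origin is the TCP and whose axes are the flange's). Camera axes: x right, y up, looking along -z (the intrinsics and any distortion apply to the point x, -y, -z); pixel columns grow to the right and rows downward; lengths in m; the calibration is good to about 2 mm. A picture is of the moment at which its call begins: read the wrist's pose just before it. There is no depth.
A pose or a line that the arm cannot do raises bot.IKError and nothing moves.
- bot.job_done(): hands the job in; it is judged then, once.
The state is a dict: "t": time; "qpos": joint angles; "dq": joint speeds; "effort": joint torques, N m; "position": TCP position; "eef_rot": TCP orientation; "ft_force": force on the tool from outside, world axes, zero at the start; "moment": the same for the moment, N m; "grip_width": finger opening in m; "grip_force": force on a finger pad.
Only numpy, scipy, OpenCV 4.12 (cv2) and the standard library are available. Lean on these libraries where they do the work, as an engineer would, in place of code of your own. Each camera call takes 0.05 s, during which the arm holds its last target. There are 200 camera calls.

TASK

Set the big bearing cap upright and lengthwise on the clamp's bed between the jaws and let go of it. Then work the clamp's trigger in repeated squeezes of the hand until the sliding jaw holds the cap firmly against the fixed jaw, without overtightening, and let go with the trigger sprung back and the cap held. Leave the other things on the bench alone.

Things in the scene. Friction and masses are not known exactly. Their poses are not given: they have to be found in the camera images.
- clamp: Bench trigger clamp bolted down, grey base plate 270 x 90 mm, 12 mm thick. Origin on the bench; x is the closing direction (from the trigger handle at the -x end to the fixed jaw at the +x end), y across, z up. A toothed bar runs along y = 0 under the sliding head, ahead of it the flat bed.
- bed (a point): Point on top of the steel bed, 34 mm above the bench, where the cap's origin comes to lie once it is held against the fixed jaw, its length along the clamp's x. The bed is 70 mm wide and reaches 78 mm back from here; initially 79 mm or more are free between pad and fixed jaw.
- fixed_jaw (a point): Point on the gripping face of the upright green fixed jaw, 32 mm ahead (+x) of the bed point. The jaw is 70 mm wide and its top is 95 mm above the bench.
- head: Sliding head, axes as the clamp's: green housing (top 76 mm above the bench) with a black fixed handle and ahead (+x) of it a grey trigger. Origin 145 mm above the bench, midway between handle back (x = -27 mm) and released trigger's front (+27 mm): closing two fingers along x about it squeezes. It creeps along x towards the fixed jaw; a friction brake of about 15 N keeps it where it is.
- handle_back (a point): Middle of the handle's back face. The handle is 18 mm thick (x), 28 mm wide (y) and its top is 165 mm above the bench. Outside measure over handle and trigger: 54 mm released, 33 mm fully squeezed.
- trigger_pad (a point): Middle of the trigger's front face, 145 mm above the bench. The trigger is 12 mm thick, 24 mm wide, its top 162 mm above the bench. Once the cap is gripped it stalls short of full travel: squeezes of 22 to 26 N then leave 9 to 14 N on the cap, under 21 N may leave it loose, over 29 N may overtighten.
- trigger (a joint): Trigger travel towards the handle (m): 0 released, 0.021 fully squeezed; springs of 3 to 5 N return it. Inside, a ratchet moves the head half as far as the trigger: a full squeeze advances it about 7 mm (the first one less), the handle going forwards and the trigger back by similar amounts; a squeeze costs 10 N or so for the brake. Let it out fully before the next. Four to nine squeezes.
- jaw_front (a point): Centre of the head's front plate, 58 mm above the bench. Ahead of it a sprung steel pad, 44 mm wide and 40 mm high; its face stands 32 to 44 mm ahead (its setting screw differs each time, not measured). It yields 1 N per mm, up to 16 mm (then no more), once the cap bears on the fixed jaw. Held with 7 N or more after letting go, the cap is firm; over 40 N spoils it.
- cap: The big bearing cap: bare steel arch block 64 mm long (x), 32 mm wide (y), 44 mm high, about 0.45 kg, two legs 18 mm long at its ends with a 22 mm high opening between them, two dark bolt holes in its top. Origin at the centre of its underside, z up. Either end may face the fixed jaw. It starts standing on the bench, left or right of the clamp; the small cap stands on the other side.
- small_cap: Bystander: a smaller bearing cap of the same make, 44 x 26 x 34 mm. Origin under its centre.
- valve_a: Bystander: engine valve standing on its head (42 mm across, 115 mm high). Origin under its centre.
- valve_b: Bystander: another such valve.
- wrench: Bystander: wrench lying beyond the clamp.
- screwdriver: Bystander: screwdriver on the right.
- collar: Bystander: steel ring, 60 mm across, 22 mm high, between robot and clamp.
- oil_can: Bystander: grey can, 64 mm across, 120 mm high.
- bush: Bystander: flanged brass bush, 32 mm across, 34 mm high, between robot and clamp.
Mind the look-alikes: they are no part of the job. Leave any blue or purple look-alike of the cap alone.

How it is judged:
By the outcome, as a careful person would: the job done as asked, in the order asked, and still so for the second after the job is handed in, with the robot touching nothing.
It also fails if it takes over 72 s, if anything falls off the work surface, if the arm or the gripper's body presses on something with over 40 N, if the wrist force passes 120 N, or if a joint passes its speed limit or range.

## Working session

There is one attempt and no reset: what is moved stays moved. The work goes in short steps, each a Python script; the robot and the scene stay as the last script left them, time stands still between calls to the robot, and variables do not carry over. Pictures are saved under pics/ and viewed, at most 10 in all, crops included, and the job is handed in when it is done.

```bash
mkdir -p pics; ls; cat > h.py <<'E'
import numpy as np, cv2
from rig import bot
from scipy.spatial.transform import Rotation as R
def q2R(q): return R.from_quat([q[1],q[2],q[3],q[0]])
def snap(name,fn=None):
    o=bot.get_obs(); s=bot.snapshot(name)
    if 'mount' in s:
        T=np.eye(4);T[:3,:3]=q2R(o['eef_rot']).as_matrix();T[:3,3]=o['position']
        M=T@np.array(s['mount']); s['P']=M[:3,3]; s['A']=M[:3,:3]
    else:
        s['P']=np.array(s['position']); a=np.array(s['attitude'])
        s['A']=a if a.shape==(3,3) else q2R(a).as_matrix()
    if fn: cv2.imwrite('pics/'+fn,s['image'])
    return s
def rays(s,uv):
    K=np.array(s['intrinsics'],float); uv=np.atleast_2d(np.array(uv,float))
    d=np.c_[(uv[:,0]-K[0,2])/K[0,0],(uv[:,1]-K[1,2])/K[1,1]]
    u=d.copy()
    for _ in range(30): u=d/(1+s['k1']*(u**2).sum(1,keepdims=True))
    v=np.c_[u[:,0],-u[:,1],-np.ones(len(u))]
    return v@s['A'].T
def onz(s,uv,z):
    v=rays(s,uv); return s['P']+v*((z-s['P'][2])/v[:,2])[:,None]
def proj(s,p):
    c=(np.atleast_2d(p)-s['P'])@s['A']; u=np.c_[c[:,0]/-c[:,2],-c[:,1]/-c[:,2]]
    u=u*(1+s['k1']*(u**2).sum(1,keepdims=True)); K=np.array(s['intrinsics'])
    return np.c_[u[:,0]*K[0,0]+K[0,2],u[:,1]*K[1,1]+K[1,2]]
def quat(yaw_y):  # tool down, tool y axis along world angle yaw_y
    y=np.array([np.cos(yaw_y),np.sin(yaw_y),0]);z=np.array([0,0,-1.]);x=np.cross(y,z)
    q=R.from_matrix(np.c_[x,y,z]).as_quat(); return [q[3],q[0],q[1],q[2]]
E
python3 - <<'E'
from h import *
s=snap('scene','scene.png');d=snap('side','side.png')
for a in(s,d):print(a['attitude'],a['P'],a['k1'],np.array(a['intrinsics']).tolist())
print(bot.get_obs())
E
```

```text
pics
[0.67450038 0.29898264 0.27578825 0.61611644] [ 1.18528343 -0.06044914  0.68685241] 0.027082624804995983 [[435.0538384836051, 0.0, 314.4071518461543], [0.0, 435.0538384836051, 244.40649001375323], [0.0, 0.0, 1.0]]
[ 0.85063012  0.48668054 -0.10629531 -0.1681421 ] [ 0.13865635 -0.94207394  0.70925   ] 0.05465822747733462 [[526.5384943568923, 0.0, 320.3530075302356], [0.0, 526.5384943568923, 245.97437767902156], [0.0, 0.0, 1.0]]
{'t': 0.1, 'qpos': array([ 1.05848323e+00,  5.28416446e-01,  1.43376551e+00,  1.16153550e-05,
        1.18140582e+00, -1.78513376e-01]), 'dq': array([-0.00030499, -0.00049097, -0.00277053, -0.00048217, -0.00107092,
       -0.00079483]), 'effort': array([-1.16255455e-04, -4.40984952e+01, -1.77149677e+01,  6.35221903e-02,
        5.34426305e-02, -2.67392141e-05]), 'position': array([0.20442911, 0.58994166, 0.22964566]), 'eef_rot': array([-3.42814474e-04,  1.66128188e-01,  9.86103661e-01, -9.36825704e-04]), 'ft_force': array([ 0.31126472, -0.17407769,  0.91255709]), 'moment': array([0.01018723, 0.00721357, 0.02300817]), 'grip_force': 0.0, 'grip_width': 0.08668000826680261}
```

View pics/scene.png

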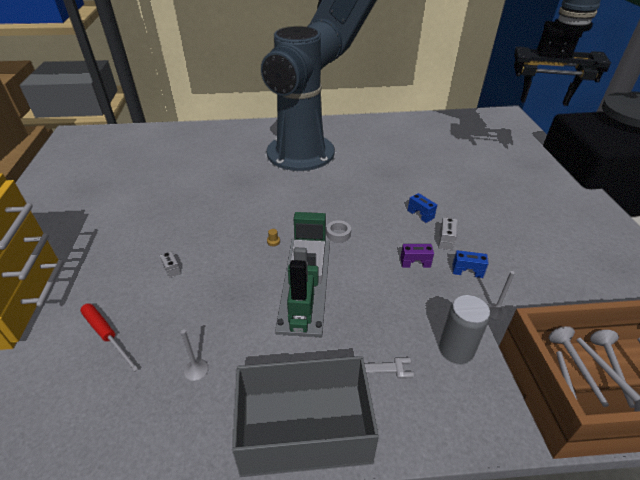

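View pics/side.png

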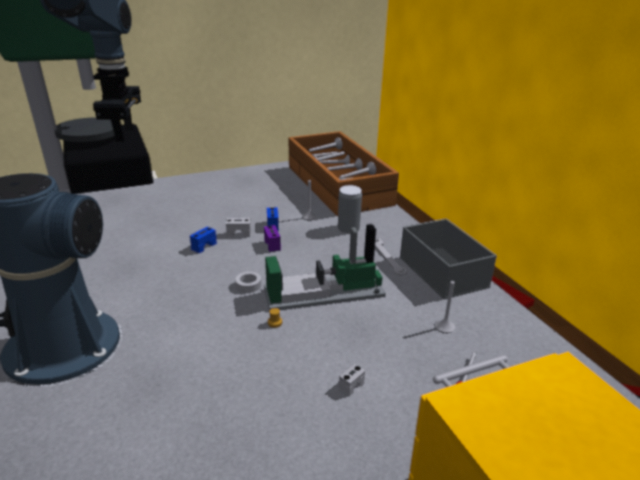

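Candidates for the cap, by scene pixel: bare grey (448,232), bare grey (170,263), which looks smaller, blue (422,207), blue (470,263) and purple (417,255). I choose (448,232) and will confirm it with a wrist close-up. The clamp lies around (305,270) with its fixed jaw at (310,226), towards the robot.

```bash
cat >> h.py <<'E'
E
python3 - <<'E'
from h import *
s=snap('scene')
for n,uv,z in [('cap',(448,228),.03),('small',(170,260),.03),('blue1',(422,204),.03),('blue2',(470,260),.03),('purple',(417,250),.03),('jawtopmid',(310,214),.095),('handletop',(299,263),.165),('trigtop',(300,250),.162),('base near',(300,333),.012),('base far L',(296,240),.012),('collar',(339,230),.01),('bush',(273,240),.01),('can',(460,345),.05),('valve',(505,290),.06)]:
    print(n,onz(s,uv,z).round(3))
p=onz(s,(448,228),.03)[0]
pos=[p[0],p[1],0.33]
print(pos)
for yaw in (0,1.57,-1.57,3.14): print(yaw,bot.ik(pos,quat(yaw)))
m=bot.snapshot('wrist');print(np.array(m['mount']).round(3).tolist(),np.array(m['intrinsics']).round(1).tolist(),m['k1'])
E
```

```text
cap [[0.43  0.319 0.03 ]]
small [[ 0.48  -0.314  0.03 ]]
blue1 [[0.333 0.284 0.03 ]]
blue2 [[0.54  0.332 0.03 ]]
purple [[0.498 0.227 0.03 ]]
jawtopmid [[ 0.43  -0.005  0.095]]
handletop [[ 0.653 -0.041  0.165]]
trigtop [[ 0.617 -0.037  0.162]]
base near [[ 0.685 -0.046  0.012]]
base far L [[ 0.419 -0.038  0.012]]
collar [[0.39  0.067 0.01 ]]
bush [[ 0.412 -0.092  0.01 ]]
can [[0.763 0.228 0.05 ]]
valve [[0.655 0.351 0.06 ]]
[np.float64(0.43015065980456146), np.float64(0.3188786696041377), 0.33]
0 [ 4.29107683e-01  2.99046327e-01  1.52511314e+00 -4.44089210e-16
  1.31743318e+00  4.29107683e-01]
1.57 [ 4.29107683e-01  2.99046327e-01  1.52511314e+00 -4.44089210e-16
  1.31743318e+00 -1.14089232e+00]
-1.57 [ 4.29107683e-01  2.99046327e-01  1.52511314e+00 -4.44089210e-16
  1.31743318e+00  1.99910768e+00]
3.14 [ 4.29107683e-01  2.99046327e-01  1.52511314e+00 -4.44089210e-16
  1.31743318e+00 -2.71089232e+00]
[[0.0, 0.965, 0.261, 0.072], [1.0, -0.0, 0.0, 0.001], [0.0, 0.261, -0.965, -0.154], [0.0, 0.0, 0.0, 1.0]] [[368.1, 0.0, 320.0], [0.0, 368.1, 241.0], [0.0, 0.0, 1.0]] 0.01251406983238266
```

```bash
python3 - <<'E'
from h import *
bot.movep([0.43,0.319,0.25],quat(np.pi/2)); bot.dwell(.3)
s=snap('wrist','w1.png')
bot.movep([0.53,-0.02,0.36],quat(np.pi/2)); bot.dwell(.3)
t=snap('wrist','w2.png')
import pickle; pickle.dump((s,t),open('w.pkl','wb'))
cv2.imwrite('pics/w12.png',cv2.resize(np.vstack([s['image'][60:420],t['image']]),None,fx=.714,fy=.714))
print(bot.get_obs()['t'], proj(s,[[.43,.319,.03]]))
E
```

```text
3.6083 [[318.72667832 214.05406707]]
```

View pics/w12.png

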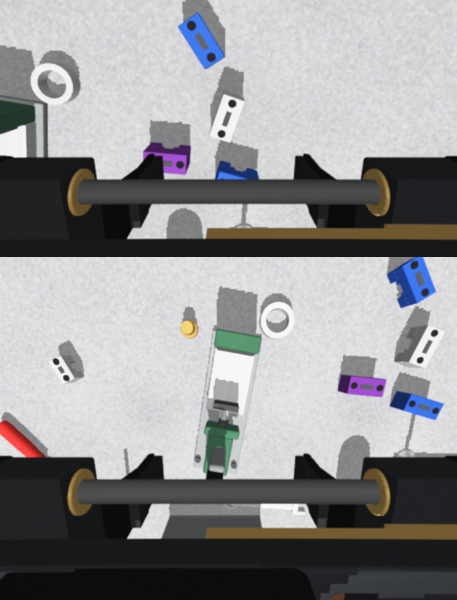

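Both bare-steel caps show white. The big-cap candidate is at w1 (319,224) beside the blue and purple ones, the small one is at w2 (95,155), and the clamp's jaw is at w2 (332,118). Next I measure both tops and check a close crop.

```bash
python3 - <<'E'
from h import *
import pickle; s,t=pickle.load(open('w.pkl','rb'))
def blob(im,uv,r=60):
    m=((im.min(2)>226)).astype(np.uint8); 
    print('px',im[int(uv[1]),int(uv[0])])
    hsv=cv2.cvtColor(im,cv2.COLOR_BGR2HSV); return m
c1=s['image'][150:290,250:400]; c2=t['image'][90:320,250:380]; c3=t['image'][110:190,55:130]
a=cv2.resize(c1,None,fx=2.6,fy=2.6,interpolation=cv2.INTER_NEAREST); b=cv2.resize(c2,None,fx=2.6,fy=2.6,interpolation=cv2.INTER_NEAREST)
c=cv2.resize(c3,None,fx=2.6,fy=2.6,interpolation=cv2.INTER_NEAREST)
o=np.zeros((600,735,3),np.uint8); o[:a.shape[0],:a.shape[1]]=a; o[:b.shape[0],395:395+b.shape[1]]=b; o[380:380+c.shape[0],:c.shape[1]]=c
cv2.imwrite('pics/crop.png',o)
E
```

```text
(no output)
```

View pics/crop.png

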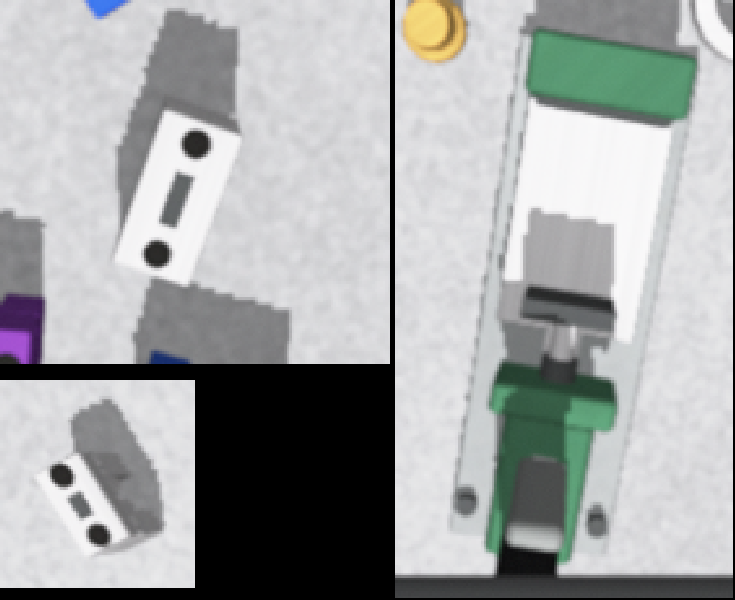

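```bash
python3 - <<'E'
from h import *
import pickle; s,t=pickle.load(open('w.pkl','rb'))
def comp(m,uv,z,S,name):
    n,l,st,ce=cv2.connectedComponentsWithStats(m.astype(np.uint8),connectivity=4)
    c=(l==l[uv[1],uv[0]]).astype(np.uint8); 
    cs,_=cv2.findContours(c,cv2.RETR_EXTERNAL,cv2.CHAIN_APPROX_NONE); cs=max(cs,key=cv2.contourArea)
    P=onz(S,cs[:,0,:],z)[:,:2]
    r=cv2.minAreaRect((P*1000).astype(np.float32)); box=cv2.boxPoints(r)
    print(name,c.sum(),np.round(r[0],1),np.round(r[1],1),round(r[2],1),box.round(0).tolist())
    return r
g=lambda p,o,x0,y0:(int((p[0]-o)/2.6+x0),int(p[1]/2.6+y0))
I=s['image'];J=t['image']
print('cap px',I[g((215,160),0,250,150)[1],g((215,160),0,250,150)[0]], 'bench',I[200,390], J[280,200])
comp(I.min(2)>232,g((215,160),0,250,150),.044,s,'cap')
u=(int(55/2.6+55),int((480-380)/2.6+110)); 
comp(J.min(2)>232,(int(78/2.6+55),int((480-380)/2.6+110)),.034,t,'small')
hsv=cv2.cvtColor(J,cv2.COLOR_BGR2HSV)
u=g((610,70),395,250,90); print('jaw',hsv[u[1],u[0]],'jawface',hsv[g((600,104),395,250,90)[1],g((600,104),395,250,90)[0]])
gm=(abs(hsv[...,0].astype(int)-hsv[u[1],u[0],0])<12)&(hsv[...,1]>80)&(hsv[...,2]>hsv[u[1],u[0],2]-15)
comp(gm,u,.095,t,'jawtop')
u=g((590,170),395,250,90); comp(J.min(2)>232,u,.034,t,'bed')
# hand picks
P=lambda p,z:onz(t,[(p[0]-395)/2.6+250,p[1]/2.6+90],z)[0,:2].round(4)
P=lambda p,z:onz(t,[((p[0]-395)/2.6+250,p[1]/2.6+90)],z)[0,:2].round(4)
print('jawedge',P((529,93),.095),P((690,117),.095),'pad top edge',P((527,290),.078),P((614,305),.078),'plate',P((497,368),.076),P((615,383),.076),'trig front top',P((518,457),.162),P((568,457),.162))
print('bedlow edges',P((503,280),.034),P((633,340),.034))
E
```

```text
cap px [245 244 244] bench [224 222 221] [221 219 219]
cap 1336 [440.  317.6] [30. 62.] 70.7 [[406.0, 314.0], [464.0, 293.0], [474.0, 322.0], [416.0, 342.0]]
small 387 [ 479.3 -315.1] [41.5 24.1] 24.4 [[455.0, -313.0], [465.0, -335.0], [503.0, -318.0], [493.0, -296.0]]
jaw [ 72 107 155] jawface [ 72  66 112]
jawtop 1295 [434.2  -5.1] [65.4 22.2] 80.4 [[418.0, -36.0], [440.0, -39.0], [451.0, 25.0], [429.0, 29.0]]
bed 2662 [501.4 -16.3] [ 68.9 106.3] 80.2 [[443.0, -41.0], [548.0, -59.0], [560.0, 9.0], [455.0, 27.0]]
jawedge [ 0.4417 -0.0386] [0.4512 0.0289] pad top edge [ 0.527  -0.0413] [ 0.5339 -0.0014] plate [ 0.5643 -0.056 ] [ 5.715e-01 -4.000e-04] trig front top [ 0.5789 -0.0412] [ 0.5788 -0.0218]
bedlow edges [ 0.529  -0.0556] [0.5596 0.0102]
```

The choice is confirmed: the top at w1 (319,224) measures 62x30 mm, against 41x24 mm for the other one. Its centre is (0.440, 0.318). The bed width of 69 mm and the 84 mm gap between pad and jaw also fit the description. Next comes the pick and place.

```bash
python3 - <<'E'
from h import *
r=np.deg2rad
q1=quat(r(70.7)); q2=quat(r(80.2))
bot.movep([.440,.3176,.12],q1); bot.gripper_to(.06,25)
bot.line_to([.440,.3176,.021],.12); bot.gripper_to(.02,25)
o=bot.get_obs(); print(o['grip_width'],o['grip_force'],o['t'])
if o['grip_width']>.027:
    bot.line_to([.440,.3176,.15],.2)
    bot.movep([.4834,-.013,.15],q2)
    bot.line_to([.4834,-.013,.075],.2); 
    print(bot.line_to([.4834,-.013,.052],.04,max_force=5))
    o=bot.get_obs(); print(o['position'],o['grip_width'],o['ft_force'],o['t'])
E
```

```text
0.0321171488310683 24.999736296012998 7.5333
True
[ 0.48371195 -0.01311425  0.05476186] 0.031553571026658137 [-0.21554056 -0.44155172  2.54660677] 10.625
```

```bash
python3 - <<'E'
from h import *
r=np.deg2rad; q2=quat(r(80.2))
bot.gripper_to(.05); bot.line_to([.4834,-.013,.15],.2)
bot.movep([.66,-.045,.33],q2); bot.dwell(.2); bot.gripper_to(.087)
s=snap('wrist'); c=snap('scene'); print(bot.get_obs()['t'])
import pickle; pickle.dump((s,c),open('w3.pkl','wb'))
a=cv2.resize(s['image'][:330,200:440],None,fx=1.8,fy=1.8); b=cv2.resize(c['image'][195:345,255:355],None,fx=3.6,fy=3.6)
o=np.zeros((594,800,3),np.uint8); o[:594,:432]=a; o[:540,432:792]=b; cv2.imwrite('pics/w3.png',o)
E
```

```text
14.1
```

View pics/w3.png

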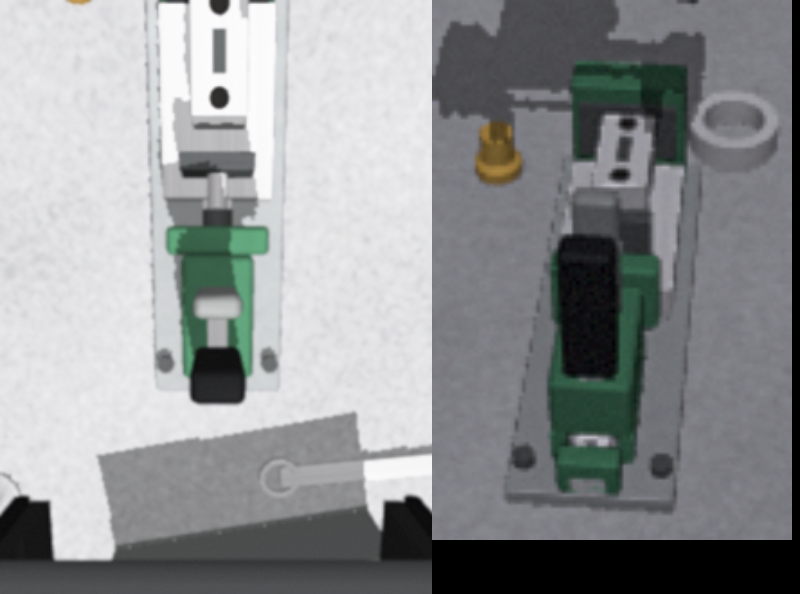

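The cap stands on the bed, aligned, at crop (218,50). The handle's back edge is at crop (218,402) and the trigger's front at (218,291).

```bash
python3 - <<'E'
from h import *
import pickle; s,c=pickle.load(open('w3.pkl','rb'))
f=lambda u,v,z:onz(s,[(u/1.8+200,v/1.8)],z)[0]
a=f(218,402,.165);b=f(218,291,.162); print(a,b,np.hypot(*(a-b)[:2]),f(195,390,.165)[:2],f(243,390,.165)[:2])
print('cap near top edge',f(192,118,.044+.034)[:2],f(246,118,.078)[:2],'pad',f(218,152,.078)[:2])
E
```

```text
[ 0.6582873  -0.04313351  0.165     ] [ 0.60583638 -0.03411469  0.162     ] 0.053220646801941565 [ 0.65045819 -0.05320514] [ 0.65445098 -0.0300653 ]
cap near top edge [ 0.51435779 -0.03295998] [ 0.51950562 -0.00314876] pad [ 0.53419593 -0.02158812]
```

```bash
cat >> h.py <<'E'
ax=np.array([-np.cos(np.deg2rad(9.8)),np.sin(np.deg2rad(9.8)),0]); H0=np.array([.632,-.0386,.134])
def squeeze(d,F=24):
    bot.line_to(H0+ax*d,.1); bot.gripper_to(.03,F); bot.dwell(.15); o=bot.get_obs()
    print('d %.4f w %.4f F %.1f ft_ax %.1f t %.1f'%(d,o['grip_width'],o['grip_force'],o['ft_force']@ax,o['t']))
    w=o['grip_width']; bot.gripper_to(.068); bot.dwell(.1)
    o=bot.get_obs(); print('  rel ft_ax %.1f ft %s'%(o['ft_force']@ax,o['ft_force'].round(1)))
    return w
E
python3 - <<'E'
from h import *
Q=quat(np.deg2rad(-9.8))
bot.movep(H0+[0,0,.11],Q); bot.line_to(H0,.15); print(bot.get_obs()['ft_force'])
squeeze(0)
c=snap('scene'); d=snap('side'); cv2.imwrite('pics/s1.png',np.hstack([cv2.resize(c['image'][180:340,240:370],None,fx=3,fy=3),cv2.resize(d['image'][190:350,230:360],None,fx=3,fy=3)]))
E
```

```text
[-0.29883672  0.68368847 -0.07426157]
d 0.0000 w 0.0330 F 24.1 ft_ax -14.1 t 17.8
  rel ft_ax -0.3 ft [0.4 0.6 0.2]
```

View pics/s1.png

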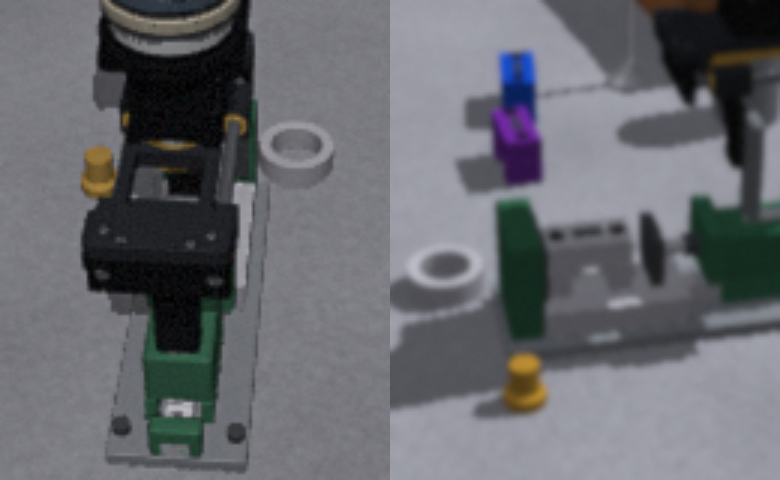

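The first squeeze worked: the trigger went to full travel at 33 mm. To see how far the head advanced, I compare the side view with the first picture.

```bash
cat >> h.py <<'E'
def adv(d):
    a=cv2.imread('pics/side.png'); t=a[262:284,332:350]
    s=cv2.resize(d['image'][250:300,300:380],None,fx=4,fy=4,interpolation=cv2.INTER_CUBIC); T=cv2.resize(t,None,fx=4,fy=4,interpolation=cv2.INTER_CUBIC)
    r=cv2.matchTemplate(s,T,cv2.TM_CCOEFF_NORMED); _,m,_,l=cv2.minMaxLoc(r)
    px=(l[0]/4+300-332,l[1]/4+250-262)
    P=H0+ax*.05; P[2]=.058; p=proj(d,[P,P+ax*.01])
    k=p[1]-p[0]; return round(m,3),px,float(np.dot(px,k)/np.dot(k,k)*10)
E
python3 - <<'E'
from h import *
d=snap('side'); print(adv(d))
squeeze(.006); print(adv(snap('side')))
E
```

```text
(0.98, (-2.5, 0.25), 5.892507033556504)
d 0.0060 w 0.0332 F 24.0 ft_ax -12.8 t 20.0
  rel ft_ax -0.1 ft [-0.1 -0.8 -0.2]
(0.977, (-5.25, 0.75), 12.433327755289586)
```

```bash
python3 - <<'E'
from h import *
d=.0125
for i in range(4):
    w=squeeze(d); m=adv(snap('side')); print(m)
    if w>.0345: break
    d=m[2]/1000 if .003<m[2]/1000-d<.009 else d+.0065
E
```

```text
d 0.0125 w 0.0325 F 24.0 ft_ax -9.9 t 22.2
  rel ft_ax 0.5 ft [-0.4  0.5  0.6]
(0.953, (-8.25, 1.5), 19.62246216519924)
d 0.0196 w 0.0332 F 24.0 ft_ax -10.1 t 24.4
  rel ft_ax 0.5 ft [-0.5 -0.3 -0.5]
(0.936, (-11.5, 1.75), 27.26303364721572)
d 0.0273 w 0.0330 F 24.0 ft_ax -11.7 t 26.6
  rel ft_ax -0.0 ft [-0.1 -0.4  0.1]
(0.933, (-14.0, 2.0), 33.155540680772226)
d 0.0332 w 0.0356 F 24.0 ft_ax -8.6 t 28.7
  rel ft_ax 0.3 ft [-0.2  1.  -0.3]
(0.927, (-15.25, 2.0), 36.06898142820552)
```

```bash
python3 - <<'E'
from h import *
squeeze(.037); d=snap('side'); print(adv(d))
cv2.imwrite('pics/s2.png',cv2.resize(d['image'][220:320,240:390],None,fx=5,fy=5))
E
```

```text
d 0.0370 w 0.0356 F 24.1 ft_ax -16.8 t 30.9
  rel ft_ax 0.5 ft [-0.3  0.9  0.3]
(0.927, (-16.0, 2.0), 37.817045876665496)
```

View pics/s2.png

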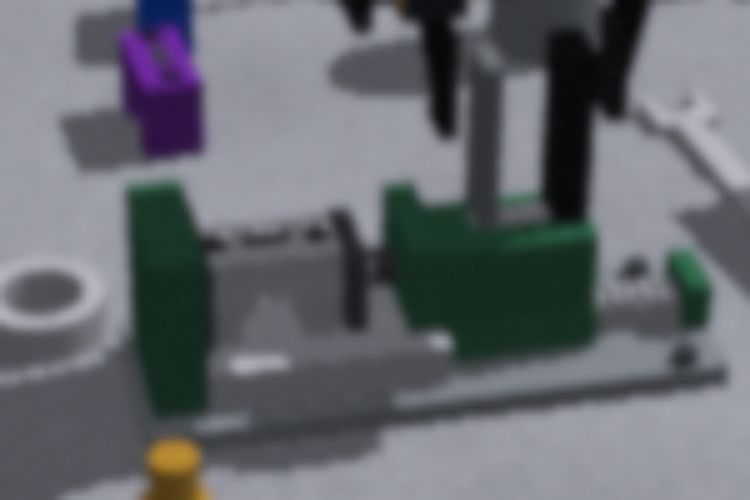

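```bash
python3 - <<'E'
from h import *
bot.gripper_to(.08); p=bot.get_obs()['position']; bot.line_to([p[0],p[1],.26],.15)
bot.movep([.60,-.032,.30],quat(np.deg2rad(80.2))); bot.dwell(.3)
s=snap('wrist'); print(bot.get_obs()['t'])
import pickle; pickle.dump(s,open('w4.pkl','wb'))
cv2.imwrite('pics/w4.png',cv2.resize(s['image'][:330,200:440],None,fx=1.8,fy=1.8))
E
```

```text
35.1917
```

View pics/w4.png

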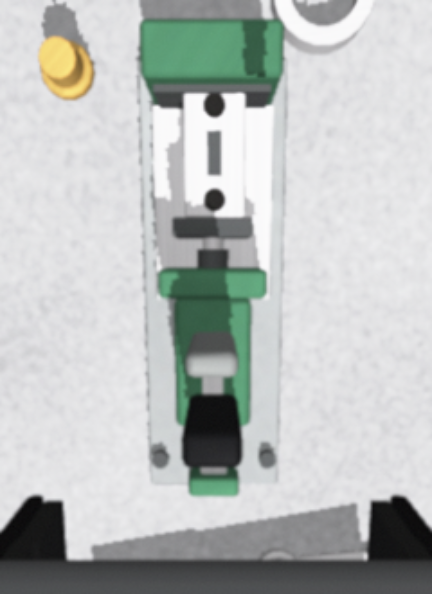

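```bash
python3 - <<'E'
from h import *
import pickle; a,c=pickle.load(open('w3.pkl','rb')); b=pickle.load(open('w4.pkl','rb'))
a2=ax[:2]
f=lambda s,u,v,z:onz(s,[(u/1.8+200,v/1.8)],z)[0,:2]@a2*1000
A=dict(pad=f(a,218,152,.078),plate=f(a,218,227,.076),trig=f(a,218,291,.162),hb=f(a,218,402,.165))
B=dict(pad=f(b,212,217,.078),plate=f(b,212,269,.076),trig=f(b,212,350,.162),hb=f(b,212,465,.165),capN=f(b,214,217,.078),capF=f(b,214,92,.078),jaw=f(b,214,84,.095))
for n,D in(('before',A),('now',B)): print(n,{k:round(float(v),1) for k,v in D.items()}, 'pad-plate',round(D['pad']-D['plate'],1),'trig-hb',round(D['trig']-D['hb'],1))
E
```

```text
before {'pad': -530.1, 'plate': -570.5, 'trig': -602.8, 'hb': -656.0} pad-plate 40.5 trig-hb 53.2
now {'pad': -505.3, 'plate': -532.4, 'trig': -565.3, 'hb': -617.5, 'capN': -505.3, 'capF': -444.4, 'jaw': -444.5} pad-plate 27.2 trig-hb 52.2
```

The pad is compressed by about 13 mm, so about 13 N is on the cap. That is firm and well under the limit. The cap touches the fixed jaw, the trigger has sprung back (52–53 mm measured in both views), and the robot is clear.

```bash
python3 -c "
from rig import bot
print(bot.job_done())"
```

```text
the job is handed in; nothing more can be done
None
```

The big cap is on the bed and held against the fixed jaw with about 13 N after seven 24 N squeezes; the trigger has sprung back, the robot is clear, and the job is handed in (no verdict was returned).

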